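Power up the dust extractor, then the saw

ROBOT

A 7-joint arm with a two-finger parallel gripper is mounted at the origin on the work surface. World frame = base frame: x ahead of the robot, y to its left, z up, the work surface at z = 0. Lengths are in m, angles in rad, forces in N, time in s.
With the tool pointing down it reaches from about 0.4 to 0.875 m from the base axis. Payload 19.3 kg.
Tool frame: the origin (TCP) lies on the centre line of the jaws, within the pads' length; the fingertips stand 8 mm ahead of it and the grasp point (between the pads) lies 11 mm behind it (bot.tip_extent is the distance from the TCP to the fingertips, in m); x points along the fingers, y is the direction in which the jaws open and shut, and the axes are right-handed (so a half turn about x gives the same grasp; the last joint's range is limited). The gripper opens to 85 mm and grips with 20 to 120 N. Pads are 22 mm wide; open, the fingers measure 114 mm over their backs; the gripper's body (76 mm by 85 mm) begins 54 mm behind the grasp point. The pads swing forward as they close: fully open they stand 13 mm farther back than shut.
Start: joints at [-1.384, 0.521, -0.036, 1.599, 0.021, 1.021, -0.113], TCP at [0.159, 0.604, 0.239] pointing down, gripper open.
Joint ranges: [-2.91, 2.91], [-0.3, 2.13], [-1.5, 1.42], [0.17, 2.43], [-1.26, 4.41], [0.16, 1.93], [-2.52, 2.52]. Speed limits (rad/s): [1.89, 1.89, 2.39, 2.39, 3.01, 3.01, 3.01].

INTERFACE

Orientations are given as [roll, pitch, yaw] about the fixed x, y, z axes, in that order (R = Rz(yaw) Ry(pitch) Rx(roll)).
In Python, from workcell import sensors, imaging, order, bot gives the robot as it stands.
- The arm moves only by the tool arm_command, never from a script. Its argument "commands" is a list of rows, each an object of numbers: "dx", "dy", "dz": the shift along the tool's x, y, z in cm; "twist": the turn about the tool's x in rad. A call has 1 to 12 rows; each row is the pose to reach, as a shift and turn from the pose measured when the call began, along the tool's axes at that moment; what a row does not reach only later rows make up. A row lasts 1/12 s, in which the tool goes at most 41.7 mm and 7.16 degrees, less where a joint would pass 70% of its speed; a pose out of reach is approached as far as the arm can. A call with a gripper value outside its range is refused whole. "grip" is the closure, from -1 (fully open) to 1 (shut), set as the call begins (left out, the last holds). The fingers move at their own pace and stop on an object; "squeeze" is the grip in N (left out, the last holds). Time passes only in rows, so rows that repeat a pose let the fingers close. It gives the time, the measured TCP pose, the force and the opening at its end, in the units of the state.
- sensors.observe(): the state, without advancing time (a new reading comes with each control period).
- imaging.grab_frame(name): name is "scene" or "top"; returns the picture (384x512x3 uint8, red, green, blue); there is no depth.
- imaging.camera_info(name): a dict with "fx", "fy", "cx", "cy" (pixels), "dist_coeffs" ([k1, k2, p1, p2, k3] as OpenCV has them; the pictures are not rectified), "origin" and "attitude" of the camera in the world. Camera axes: x right, y down, z forward; pixel columns grow to the right and rows downward; lengths in m; the calibration is good to about 2 mm. A picture is of the moment at which its call begins. camera_info takes no time and is no camera call.
- order.job_done(): hands the job in, once; it reports no verdict.
The state is a dict: "clock": time; "qpos": joint angles; "qd": joint speeds; "joint_efforts": joint torques, N m; "position": TCP position; "tool_rot": TCP orientation; "force": force on the tool from outside, world axes, zero at the start; "moment": the same for the moment, N m; "grip_width": finger opening in m.
Only numpy, scipy, OpenCV 4.12 (cv2) and the standard library are available. Lean on these libraries where they do the work, as an engineer would, in place of code of your own. Each camera call takes 0.05 s, during which the arm holds its last target.

TASK

Get the bench ready for sawing: switch on the dust extractor (the lever with the flat paddle), and only then the saw (the lever with the wide crossbar on two arms), throwing each lever over, away from the robot, until it rests fully home at its other end. The ball-ended lever is the bench lamp's: it is on already, leave it on.

Things in the scene. Friction and masses are not known exactly. Their poses are not given: they have to be found in the camera images.
- extractor_switch: Dust extractor switch, fixed: grey housing 110 x 70 x 34 mm with a lever on top: black flat paddle 44 mm wide (along the hinge), 10 mm thick, on a short stem, 30 to 84 mm from the hinge. Origin: centre of underside. x axis points to its ON end (with a black conduit gland), within 0.35 rad of straight away from the robot. Hinge along y, 46 mm above the origin.
- extractor_lever (a joint): extractor (paddle) lever angle, rad: 0 = OFF, leaning 0.6 rad from upright towards the robot (housing -x); 0.6 = upright; 1.2 = ON, leaning 0.6 rad towards the gland end (+x). Heavy grip, over-centre: about 1.5 N at the grip starts it, less towards upright; past upright it falls by itself to the far end and stays. Starts OFF.
- saw_switch: Saw switch, fixed: grey housing 110 x 70 x 34 mm with a lever on top: two steel arms (gap 59 mm) joined by a black round crossbar, 18 mm thick, 90 mm long (along the hinge), axis 75 mm from the hinge. Origin: centre of underside. x axis points to its ON end (with a black conduit gland), within 0.35 rad of straight away from the robot. Hinge along y, 46 mm above the origin.
- saw_lever (a joint): saw (crossbar) lever angle, rad: 0 = OFF, leaning 0.6 rad from upright towards the robot (housing -x); 0.6 = upright; 1.2 = ON, leaning 0.6 rad towards the gland end (+x). Heavy grip, over-centre: about 1.5 N at the grip starts it, less towards upright; past upright it falls by itself to the far end and stays. Starts OFF.
- lamp_switch: Bench lamp switch, fixed: grey housing 110 x 70 x 34 mm with a lever on top: a steel stem 10 mm thick with a black ball 30 mm across, centred 67 mm from the hinge. Origin: centre of underside. x axis points to its ON end (with a black conduit gland), within 0.35 rad of straight away from the robot. Hinge along y, 46 mm above the origin.
- lamp_lever (a joint): lamp (ball) lever angle, rad: 0 = OFF, leaning 0.6 rad from upright towards the robot (housing -x); 0.6 = upright; 1.2 = ON, leaning 0.6 rad towards the gland end (+x). Heavy grip, over-centre: about 1.5 N at the grip starts it, less towards upright; past upright it falls by itself to the far end and stays. Starts ON, and must stay ON.
Not all that is in view belongs to the job. Leave any orange or purple look-alike of the saw_switch alone.

How it is judged:
On the way, in this order (a step that is already met when the one before it is completed fails the run):
1. the extractor lever is ON while the saw lever is still OFF (value of joint extractor_lever above 1 rad and value of joint saw_lever below 0.3 rad), for 0.2 s.
2. the saw lever is ON (value of joint saw_lever above 1 rad), for 0.2 s.
At the end, for the whole second after the job is handed in: All three levers are ON (extractor, saw and lamp joints above 1.0 of 1.2 rad), the extractor and saw levers at rest (slower than 0.2 rad/s) (value of joint each of extractor_lever, saw_lever, lamp_lever above 1 rad and velocity of joint extractor_lever between -0.2 and 0.2 rad/s and velocity of joint saw_lever between -0.2 and 0.2 rad/s); the robot touches nothing.
It fails at once if the saw is switched on (its lever past upright) before the extractor (value of joint saw_lever above 0.7 rad and value of joint extractor_lever below 0.6 rad).
It fails at once if the lamp lever is thrown off (past upright) (value of joint lamp_lever below 0.6 rad).
It also fails if it takes over 42 s, if anything falls off the work surface, if the arm or the gripper's body presses on something with over 40 N, if the wrist force passes 120 N, or if a joint passes its speed limit or range.

## Working session

There is one attempt and no reset: what is moved stays moved. The work goes in short steps, Python scripts to look and compute and a tool call to move; the robot and the scene stay as the last step left them, time stands still between calls to the robot, and variables do not carry over. Pictures are saved under pics/ and viewed, and the job is handed in when it is done.

Besides the shell and the picture viewer there is one more tool, called after ">>>" by a JSON object that holds its "method" and its "body". arm_command: Moves the arm, as the interface text tells. Its arguments: {"type":"object","properties":{"commands":{"type":"array"},"grip":{"type":"number"},"squeeze":{"type":"number"}},"required":["commands"]}

```bash
mkdir -p pics; python3 - <<'E'
from workcell import sensors, imaging, order, bot
import cv2
s=sensors.observe();print(s)
for n in("scene","top"):
    f=imaging.grab_frame(n);cv2.imwrite(f"pics/{n}0.png",f[:,:,::-1]);print(imaging.camera_info(n))
E
```

```text
{'clock': 0.0, 'qpos': array([-1.38419903,  0.52201511, -0.03634824,  1.59999662,  0.02120216,
        1.02109977, -0.11282957]), 'qd': array([-3.01757137e-04, -4.35840475e-04,  1.52910966e-03, -4.17429334e-05,
       -5.03336124e-04,  8.88649671e-04,  5.72088071e-04]), 'joint_efforts': array([-5.09818183e-04, -9.27117276e+01,  1.98000155e+00, -3.69939137e+01,
        1.79823639e-02,  8.11570790e-03, -5.21287529e-05]), 'position': array([0.15868117, 0.60418375, 0.23872889]), 'tool_rot': array([-1.50689816,  1.56966253, -1.76371601]), 'force': array([-0.09616455, -0.35405348,  0.15790262]), 'moment': array([-0.00528012, -0.00267222, -0.02578387]), 'grip_width': 0.08545245261353013}
{'fx': 460.63310511403853, 'fy': 460.63310511403853, 'cx': 245.56674021451704, 'cy': 189.096055432577, 'dist_coeffs': array([-0.00658515,  0.        ,  0.        ,  0.        ,  0.        ]), 'origin': array([1.02917085, 0.81006503, 0.75998192]), 'attitude': array([-2.20044929, -0.00660651,  2.43132258])}
{'fx': 360.16777526504234, 'fy': 360.16777526504234, 'cx': 249.51688314155257, 'cy': 194.0976470887097, 'dist_coeffs': array([-0.01298663,  0.        ,  0.        ,  0.        ,  0.        ]), 'origin': array([0.29113641, 0.10563615, 1.1053095 ]), 'attitude': array([-3.01627186, -0.03487603, -1.56302624])}
```

View pics/scene0.png

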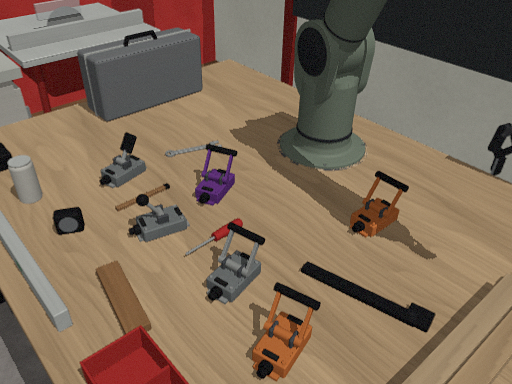

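View pics/top0.png

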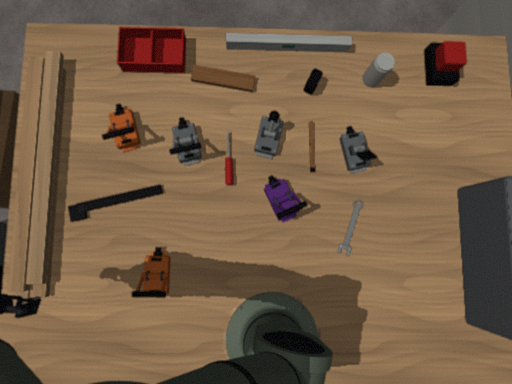

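The scene view shows the extractor paddle at about (125,165), the lamp ball at (155,215) and the grey saw crossbar at (235,265). In the top view they are at (355,150), (268,133) and (186,142). The orange and purple ones are decoys. Next I'll enlarge these areas.

```bash
python3 - <<'E'
import cv2,numpy as np
t=cv2.imread('pics/top0.png');s=cv2.imread('pics/scene0.png')
def c(im,x,y,w,h,k=6):
    o=cv2.resize(im[y:y+h,x:x+w],None,fx=k,fy=k,interpolation=cv2.INTER_CUBIC)
    for i in range(0,w,10):
        cv2.putText(o,str(x+i),(i*k,8),0,.3,(0,255,255));cv2.line(o,(i*k,0),(i*k,h*k),(0,255,255) if 0 else (90,160,160),1)
    for i in range(0,h,10):
        cv2.putText(o,str(y+i),(0,i*k+8),0,.3,(0,255,255));cv2.line(o,(0,i*k),(w*k,i*k),(90,160,160),1)
    return o
cv2.imwrite('pics/ct1.png',np.hstack([c(t,160,105,60,70),c(t,330,115,60,70)]))
cv2.imwrite('pics/cs1.png',np.hstack([c(s,200,215,70,90),c(s,90,125,60,90)]))
cv2.imwrite('pics/cl1.png',np.hstack([c(t,245,100,50,70),c(s,122,185,75,70)]))
E
```

```text
(no output)
```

View pics/ct1.png

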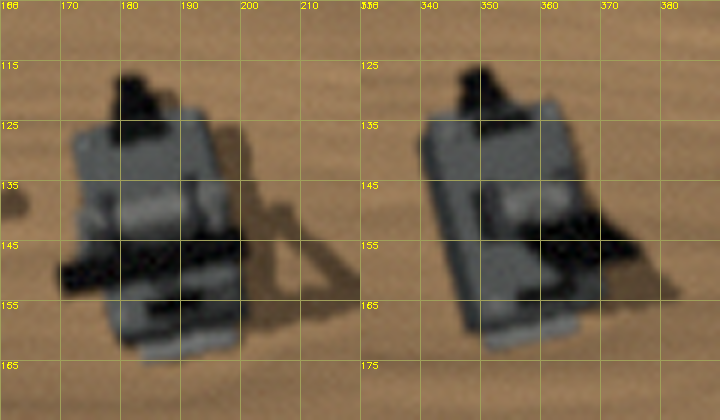

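View pics/cs1.png

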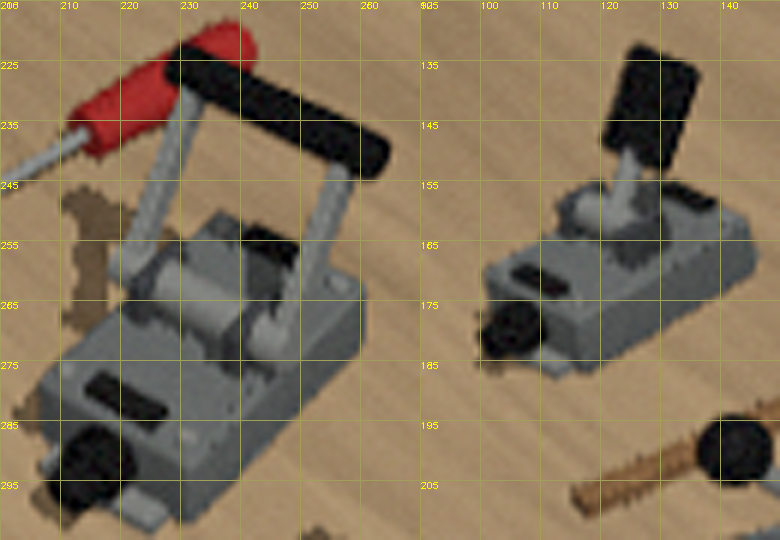

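View pics/cl1.png

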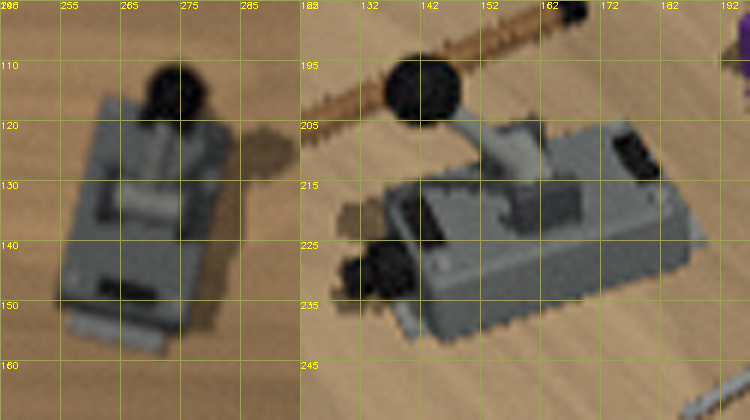

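```bash
cat > h.py <<'E'
import numpy as np,cv2
from scipy.spatial.transform import Rotation as R
from scipy.optimize import least_squares
from workcell import sensors, imaging, order, bot
C={}
for n in("scene","top"):
    i=imaging.camera_info(n);C[n]=(R.from_euler('xyz',i['attitude']).as_matrix(),np.array(i['origin']),np.array([[i['fx'],0,i['cx']],[0,i['fy'],i['cy']],[0,0,1]]),i['dist_coeffs'])
def proj(n,P):
    M,o,K,d=C[n];P=np.atleast_2d(P);r=M.T
    return cv2.projectPoints(P.astype(float),cv2.Rodrigues(r)[0],-r@o,K,d)[0].reshape(-1,2)
def tri(a,b):
    f=lambda X:np.r_[proj('scene',X)[0]-a,proj('top',X)[0]-b]
    s=least_squares(f,[.5,0,.1]);return s.x,s.fun
def world(p,yaw,pts):
    return R.from_euler('z',yaw).apply(np.atleast_2d(pts))+[p[0],p[1],0]
def lev(th,d,y=0):
    a=th-.6;return [d*np.sin(a),y,.046+d*np.cos(a)]
E
python3 - <<'E'
from h import *
for n,a,b in[('saw mid',(246,233.3),(185.4,148.3)),('sawL',(229.7,225.5),(200.5,145.5)),('sawL2',(229.7,225.5),(170.3,151.2)),('sawR2',(262.5,241.2),(170.3,151.2)),('ext',(128.5,142.8),(368,156.7)),('ball',(142,200),(274,115.5))]:
    print(n,*[np.round(v,3) for v in tri(a,b)])
E
```

```text
saw mid [0.545 0.255 0.107] [-0.18  -0.02  -0.171  0.169]
sawL [0.555 0.212 0.106] [-0.003 -0.    -0.003  0.003]
sawL2 [0.561 0.26  0.138] [ 12.032   1.397  11.426 -11.373]
sawR2 [0.536 0.296 0.108] [-0.171 -0.015 -0.168  0.16 ]
ext [ 0.534 -0.275  0.088] [-0.143 -0.045 -0.093  0.12 ]
ball [0.649 0.002 0.1  ] [ 0.105  0.028  0.085 -0.103]
```

```bash
cat > fit.py <<'E'
from h import *
box=[[.055,.035,.034],[.055,-.035,.034],[-.055,-.035,.034],[-.055,.035,.034]]
ext=dict(pts=box+[lev(0,57)] if 0 else box+[lev(0,.057)],top=[(341.7,134.7),(362.7,131.7),(371.7,165),(350,168.7),(368,156.7)],scene=[None]*4+[(128.5,142.8)])
saw=dict(pts=box+[lev(0,.075,.045),lev(0,.075,-.045)],top=[(172.2,127.5),(193.8,123.3),(200,158),(179.7,161.3),(170.3,151.2),(200.5,145.5)],scene=[None]*4+[(262.5,241.2),(229.7,225.5)])
lamp=dict(pts=box+[lev(1.2,.067)],top=[(262.5,116),(283.5,121.5),(275,155),(255,150)]+[(274,115.5)],scene=[None]*4+[(142,200)])
for n,o,x0 in(('ext',ext,(.55,-.26,.2)),('saw',saw,(.587,.264,.2)),('lamp',lamp,(.6,0,-.2))):
    def f(q):
        W=world(q[:2],q[2],o['pts']);r=[]
        for v in('top','scene'):
            U=proj(v,W)
            for u,m in zip(U,o[v]):
                if m is not None:r+=list(u-np.array(m))
        return np.array(r)
    s=least_squares(f,x0,loss='soft_l1');print(n,np.round(s.x,4),np.round(f(s.x),1))
    o['q']=s.x
    for v in('top','scene'):
        im=cv2.imread(f'pics/{v}0.png');k=5;c=proj(v,world(s.x[:2],s.x[2],[0,0,.05]))[0].astype(int)
        a=c-[40,45];im=cv2.resize(im[a[1]:a[1]+90,a[0]:a[0]+80],None,fx=k,fy=k,interpolation=cv2.INTER_CUBIC)
        P=lambda pts:((proj(v,world(s.x[:2],s.x[2],pts))-a+.5)*k).astype(int).reshape(-1,1,2)
        cv2.polylines(im,[P(box)],True,(0,255,0),1);cv2.polylines(im,[P(np.array(box)*[1,1,0])],True,(0,255,255),1)
        cv2.polylines(im,[P(o['pts'][4:]+[[0,0,.046]])],True,(0,0,255),1)
        cv2.imwrite(f'pics/f_{n}_{v}.png',im)
for n in('ext','saw'):
    cv2.imwrite(f'pics/f_{n}.png',np.hstack([cv2.imread(f'pics/f_{n}_{v}.png') for v in('top','scene')]))
E
python3 fit.py
```

```text
ext [ 0.5674 -0.2606  0.212 ] [ 0.   0.4  0.7 -0.7  0.2  0.   0.1  0.7 -1.9 -1.1  0.2 -0.4]
saw [0.5849 0.2627 0.2151] [-0.5 -0.9  0.5 -1.   1.1 -1.2 -1.5 -0.  -0.6  0.8  0.7  0.3  0.9 -0.1
 -0.1 -1.5]
lamp [ 0.61    0.0107 -0.2254] [-0.5 -0.4  0.5 -0.6  1.2 -0.3 -1.1 -0.7  0.   0.6  1.  -0.9]
```

View pics/f_ext.png

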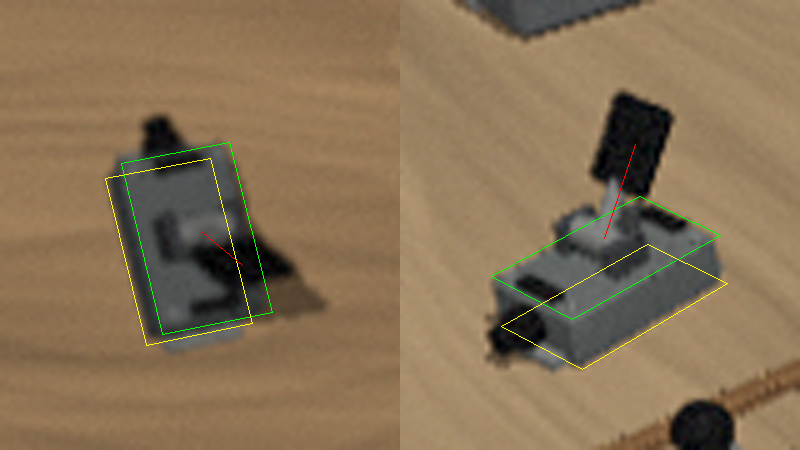

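View pics/f_saw.png

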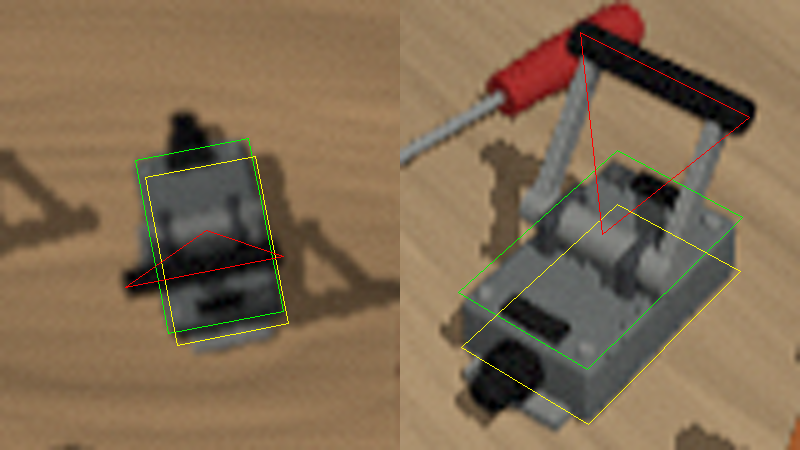

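```bash
cat > sh.py <<'E'
from h import *
import sys
E={'ext':(.5674,-.2606,.212),'saw':(.5849,.2627,.2151)}
def shift(T):
    s=sensors.observe();M=R.from_euler('xyz',s['tool_rot']).as_matrix();return np.round(M.T@(np.array(T)-s['position'])*100,2)
def at(n,u,z):
    q=E[n];return np.r_[q[0]+u*np.cos(q[2]),q[1]+u*np.sin(q[2]),z]
s=sensors.observe();M=R.from_euler('xyz',s['tool_rot']).as_matrix()
print('t',round(s['clock'],2),'pos',s['position'].round(4),'F',s['force'].round(2),'grip',round(s['grip_width'],4));print(M.round(3))
E
python3 - <<'E'
from sh import *
for T in [(.36,.5,.23),(.5,.25,.23),(.52,0,.23),at('ext',-.08,.23)]: print(np.round(T,3),shift(T))
E
```

```text
t 0.1 pos [0.1587 0.6042 0.2388] F [-0.47 -0.95  0.35] grip 0.0855
[[-0.     0.254  0.967]
 [-0.001  0.967 -0.254]
 [-1.    -0.001  0.   ]]
[0.36 0.5  0.23] [ 0.89 -4.97 22.12]
[0.5  0.25 0.23] [  0.91 -25.59  42.01]
[0.52 0.   0.23] [  0.93 -49.26  50.29]
[ 0.489 -0.277  0.23 ] [  0.96 -76.88  54.36]
```

>>> {"method": "arm_command", "body": {"commands": [{"dx": 0.5, "dy": -1.2, "dz": 4, "twist": -0.1}, {"dx": 0.9, "dy": -2.4, "dz": 8, "twist": -0.2}, {"dx": 0.9, "dy": -3.6, "dz": 12, "twist": -0.3}, {"dx": 0.9, "dy": -4.5, "dz": 16, "twist": -0.4}, {"dx": 0.9, "dy": -5, "dz": 20, "twist": -0.47}, {"dx": 0.9, "dy": -7.5, "dz": 23, "twist": -0.47}, {"dx": 0.9, "dy": -10.5, "dz": 26, "twist": -0.47}, {"dx": 0.9, "dy": -13.5, "dz": 29, "twist": -0.47}, {"dx": 0.9, "dy": -16.5, "dz": 32, "twist": -0.47}, {"dx": 0.9, "dy": -19.5, "dz": 35, "twist": -0.47}, {"dx": 0.9, "dy": -22.5, "dz": 38, "twist": -0.47}, {"dx": 0.9, "dy": -25.5, "dz": 41, "twist": -0.47}], "grip": 1}}

```text
clock: 1.1
position: [0.4887, 0.2554, 0.23]
tool_rot: [-2.099, 1.57, -1.885]
force: [1.1, 1.0, -0.4]
grip_width: 0.0002
```

```bash
python3 - <<'E'
from sh import *
for T in [(.52,0,.23),at('ext',-.08,.23),at('ext',-.08,.098)]: print(np.round(T,3),shift(T))
E
```

```text
t 1.1 pos [0.4887 0.2554 0.23  ] F [ 1.13  0.96 -0.35] grip 0.0002
[[-0.    -0.212  0.977]
 [-0.001  0.977  0.212]
 [-1.    -0.001 -0.001]]
[0.52 0.   0.23] [  0.03 -25.62  -2.35]
[ 0.489 -0.277  0.23 ] [  0.06 -52.08 -11.23]
[ 0.489 -0.277  0.098] [ 13.26 -52.07 -11.23]
```

>>> {"method": "arm_command", "body": {"commands": [{"dy": -4}, {"dy": -8}, {"dy": -12}, {"dy": -16}, {"dy": -20, "dz": -1}, {"dy": -24, "dz": -2}, {"dy": -28, "dz": -3}, {"dy": -32, "dz": -4.5}, {"dy": -36, "dz": -6}, {"dy": -40, "dz": -7.5}, {"dy": -44, "dz": -9}, {"dy": -47, "dz": -10}]}}

```text
validation failed for argument at $.co...
```

```bash
python3 - <<'E'
from sh import *
for T in [at('ext',-.08,.23),at('ext',-.08,.098)]: print(np.round(T,3),shift(T))
E
```

```text
t 1.1 pos [0.4887 0.2554 0.23  ] F [ 1.13  0.96 -0.35] grip 0.0002
[[-0.    -0.212  0.977]
 [-0.001  0.977  0.212]
 [-1.    -0.001 -0.001]]
[ 0.489 -0.277  0.23 ] [  0.06 -52.08 -11.23]
[ 0.489 -0.277  0.098] [ 13.26 -52.07 -11.23]
```

All four keys are needed in each row.

>>> {"method": "arm_command", "body": {"commands": [{"dx": 0, "dy": -4, "dz": 0, "twist": 0}, {"dx": 0, "dy": -8, "dz": 0, "twist": 0}, {"dx": 0, "dy": -12, "dz": 0, "twist": 0}, {"dx": 0, "dy": -16, "dz": 0, "twist": 0}, {"dx": 0, "dy": -20, "dz": -1, "twist": 0}, {"dx": 0, "dy": -24, "dz": -2, "twist": 0}, {"dx": 0, "dy": -28, "dz": -3, "twist": 0}, {"dx": 0, "dy": -32, "dz": -4.5, "twist": 0}, {"dx": 0, "dy": -36, "dz": -6, "twist": 0}, {"dx": 0, "dy": -40, "dz": -7.5, "twist": 0}, {"dx": 0, "dy": -44, "dz": -9, "twist": 0}, {"dx": 0, "dy": -47, "dz": -10, "twist": 0}]}}

```text
clock: 2.1
position: [0.4892, -0.2279, 0.2305]
tool_rot: [-2.27, 1.569, -2.058]
force: [0.3, -0.4, 1.0]
grip_width: -0.0002
```

```bash
python3 - <<'E'
from sh import *
for T in [at('ext',-.08,.23),at('ext',-.08,.098)]: print(np.round(T,3),shift(T))
E
```

```text
t 2.1 pos [ 0.4892 -0.2279  0.2305] F [ 0.25 -0.39  0.95] grip -0.0002
[[-0.001 -0.21   0.978]
 [-0.001  0.978  0.21 ]
 [-1.    -0.001 -0.001]]
[ 0.489 -0.277  0.23 ] [ 0.06 -4.84 -1.05]
[ 0.489 -0.277  0.098] [13.26 -4.82 -1.03]
```

>>> {"method": "arm_command", "body": {"commands": [{"dx": 0, "dy": -3, "dz": -1, "twist": 0}, {"dx": 0, "dy": -4.8, "dz": -1, "twist": 0}, {"dx": 3, "dy": -4.8, "dz": -1, "twist": 0}, {"dx": 6, "dy": -4.8, "dz": -1, "twist": 0}, {"dx": 9, "dy": -4.8, "dz": -1, "twist": 0}, {"dx": 12, "dy": -4.8, "dz": -1, "twist": 0}, {"dx": 13.3, "dy": -4.8, "dz": -1, "twist": 0}, {"dx": 13.3, "dy": -4.8, "dz": -1, "twist": 0}]}}

```text
clock: 2.77
position: [0.4878, -0.2763, 0.0945]
tool_rot: [2.796, 1.565, 3.008]
force: [-0.9, 0.5, -0.5]
grip_width: -0.0001
```

```bash
python3 - <<'E'
from sh import *
for T in [at('ext',-.0,.098)]: print(np.round(T,3),shift(T))
for n in("scene","top"):
    f=imaging.grab_frame(n)
    a=proj(n,at('ext',-.03,.1))[0].astype(int)-[40,45]
    cv2.imwrite(f"pics/{n}1.png",cv2.resize(f[a[1]:a[1]+90,a[0]:a[0]+80,::-1],None,fx=5,fy=5,interpolation=2))
cv2.imwrite('pics/a1.png',np.hstack([cv2.imread(f'pics/{v}1.png') for v in('top','scene')]))
E
```

```text
t 2.77 pos [ 0.4878 -0.2763  0.0945] F [-0.94  0.46 -0.54] grip -0.0001
[[-0.005 -0.211  0.978]
 [ 0.001  0.978  0.211]
 [-1.     0.002 -0.005]]
[ 0.567 -0.261  0.098] [-0.4  -0.14  8.11]
```

View pics/a1.png

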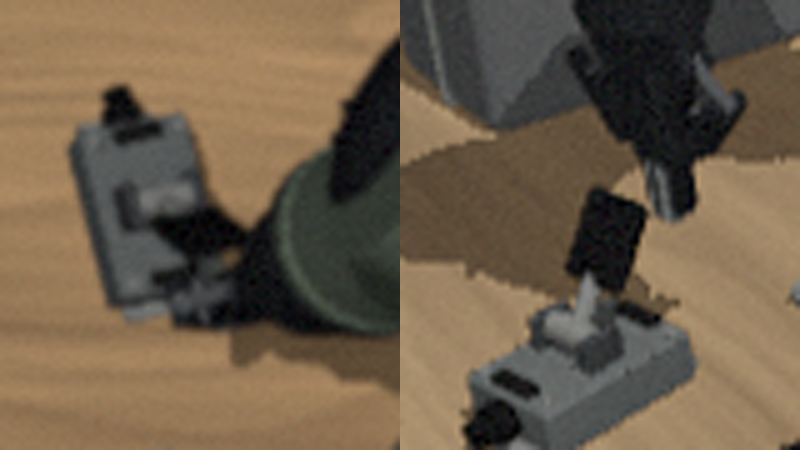

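The shut fingertips, at about (670,210) in the right half, stand on the robot side of the paddle and are lined up with it. Now I'll push.

>>> {"method": "arm_command", "body": {"commands": [{"dx": -0.4, "dy": 0, "dz": 1, "twist": 0}, {"dx": -0.4, "dy": 0, "dz": 2, "twist": 0}, {"dx": -0.4, "dy": 0, "dz": 3, "twist": 0}, {"dx": -0.4, "dy": 0, "dz": 4, "twist": 0}, {"dx": -0.4, "dy": 0, "dz": 5, "twist": 0}, {"dx": -0.4, "dy": 0, "dz": 6, "twist": 0}, {"dx": -0.4, "dy": 0, "dz": 7, "twist": 0}, {"dx": -0.4, "dy": 0, "dz": 8, "twist": 0}, {"dx": -0.4, "dy": 0, "dz": 8.8, "twist": 0}, {"dx": -0.4, "dy": 0, "dz": 8.8, "twist": 0}, {"dx": -0.4, "dy": 0, "dz": 8.8, "twist": 0}]}}

```text
clock: 3.78
position: [0.5756, -0.2585, 0.1013]
tool_rot: [-2.714, 1.569, -2.501]
force: [-0.9, -0.2, -0.9]
grip_width: -0.0004
```

```bash
cat > look.py <<'E'
from sh import *
def look(n,k):
    o=[]
    for v in("top","scene"):
        f=imaging.grab_frame(v);a=proj(v,at(n,-.0,.1))[0].astype(int)-[40,45]
        o.append(cv2.resize(f[a[1]:a[1]+90,a[0]:a[0]+80,::-1],None,fx=5,fy=5,interpolation=2))
    cv2.imwrite(f'pics/{k}.png',np.hstack(o))
E
python3 - <<'E'
from look import *
look('ext','a2')
E
```

```text
t 3.78 pos [ 0.5756 -0.2585  0.1013] F [-0.86 -0.24 -0.85] grip -0.0004
[[-0.002 -0.211  0.978]
 [-0.001  0.978  0.211]
 [-1.    -0.001 -0.002]]
```

View pics/a2.png

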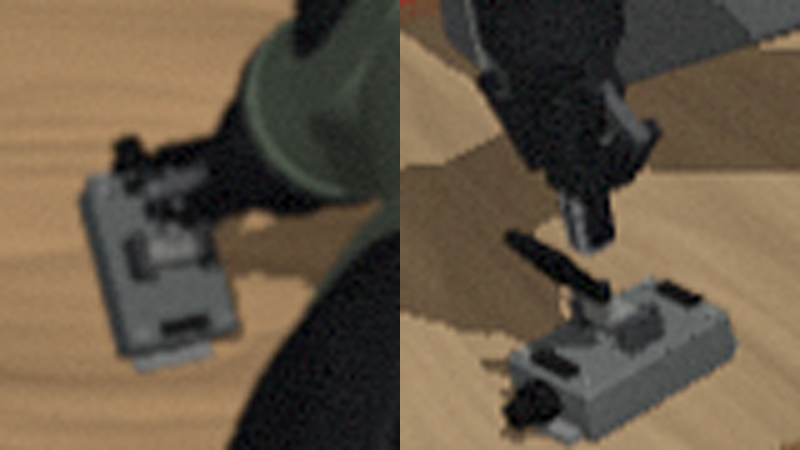

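The paddle now leans towards the gland, tip at about (510,240) in the right half, and it is clear of the fingers. I'll lift and go to the saw.

```bash
python3 - <<'E'
from sh import *
for T in [(.5756,-.2585,.23),at('ext',-.08,.23),at('saw',-.09,.23),at('saw',-.09,.098)]: print(np.round(T,3),shift(T))
E
```

```text
t 3.88 pos [ 0.575  -0.2589  0.1015] F [-0.27  0.74 -0.3 ] grip 0.0001
[[-0.002 -0.21   0.978]
 [-0.001  0.978  0.21 ]
 [-1.    -0.001 -0.002]]
[ 0.576 -0.258  0.23 ] [-12.85   0.02   0.05]
[ 0.489 -0.277  0.23 ] [-12.83  -0.02  -8.8 ]
[0.497 0.243 0.23 ] [-12.9   50.75   2.9 ]
[0.497 0.243 0.098] [ 0.3  50.76  2.93]
```

>>> {"method": "arm_command", "body": {"commands": [{"dx": -3, "dy": 0, "dz": -0.5, "twist": 0}, {"dx": -6, "dy": 0, "dz": -1, "twist": 0}, {"dx": -9, "dy": 0, "dz": -2, "twist": 0}, {"dx": -12, "dy": 0, "dz": -4, "twist": 0}, {"dx": -13, "dy": 3, "dz": -6, "twist": 0}, {"dx": -13, "dy": 7, "dz": -6, "twist": 0}, {"dx": -13, "dy": 11, "dz": -6, "twist": 0}, {"dx": -13, "dy": 15, "dz": -6, "twist": 0}, {"dx": -13, "dy": 19, "dz": -6, "twist": 0}, {"dx": -13, "dy": 23, "dz": -5, "twist": 0}, {"dx": -13, "dy": 27, "dz": -4, "twist": 0}, {"dx": -13, "dy": 31, "dz": -3, "twist": 0}]}}

```text
clock: 4.88
position: [0.4801, 0.0394, 0.2317]
tool_rot: [-2.444, 1.569, -2.234]
force: [1.1, -0.0, 0.6]
grip_width: 0.0
```

```bash
python3 - <<'E'
from look import *
look('ext','a3')
for T in [at('saw',-.09,.23),at('saw',-.09,.098)]: print(np.round(T,3),shift(T))
E
```

```text
t 4.88 pos [0.4801 0.0394 0.2317] F [ 1.09 -0.01  0.63] grip 0.0
[[-0.001 -0.209  0.978]
 [-0.001  0.978  0.209]
 [-1.    -0.001 -0.001]]
[0.497 0.243 0.23 ] [ 0.16 19.11  5.95]
[0.497 0.243 0.098] [13.36 19.1   5.97]
```

View pics/a3.png

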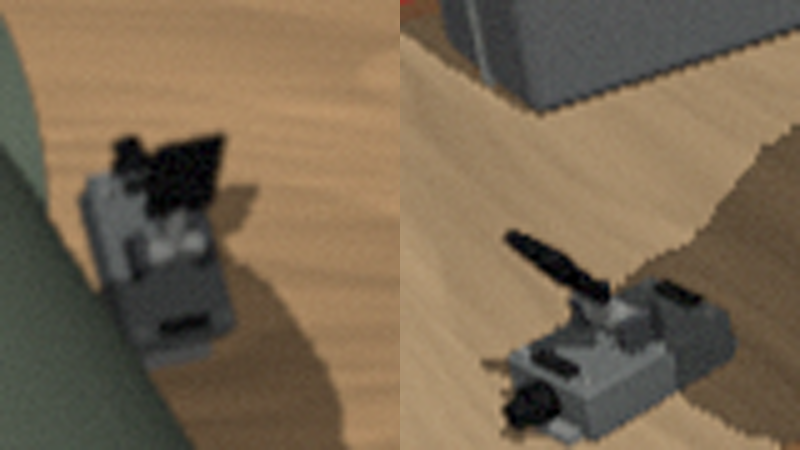

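The extractor paddle stays at its ON end in both views, tip at about (510,240) right and (200,170) left. Next is the saw.

>>> {"method": "arm_command", "body": {"commands": [{"dx": 0, "dy": 4, "dz": 1, "twist": 0}, {"dx": 0, "dy": 8, "dz": 2.2, "twist": 0}, {"dx": 0, "dy": 12, "dz": 3.5, "twist": 0}, {"dx": 0, "dy": 16, "dz": 5, "twist": 0}, {"dx": 0, "dy": 19.1, "dz": 6, "twist": 0}, {"dx": 3, "dy": 19.1, "dz": 6, "twist": 0}, {"dx": 6, "dy": 19.1, "dz": 6, "twist": 0}, {"dx": 9, "dy": 19.1, "dz": 6, "twist": 0}, {"dx": 12, "dy": 19.1, "dz": 6, "twist": 0}, {"dx": 13.3, "dy": 19.1, "dz": 6, "twist": 0}, {"dx": 13.3, "dy": 19.1, "dz": 6, "twist": 0}]}}

```text
clock: 5.9
position: [0.4958, 0.2422, 0.0958]
tool_rot: [-3.026, 1.565, -2.808]
force: [-0.6, 0.2, 0.2]
grip_width: 0.0001
```

```bash
python3 - <<'E'
from look import *
look('saw','a4')
for T in [at('saw',.005,.098)]: print(np.round(T,3),shift(T))
E
```

```text
t 5.9 pos [0.4958 0.2422 0.0958] F [-0.6   0.22  0.19] grip 0.0001
[[-0.005 -0.217  0.976]
 [-0.002  0.976  0.217]
 [-1.    -0.001 -0.006]]
[0.59  0.264 0.098] [0.09 0.01 9.47]
```

View pics/a4.png

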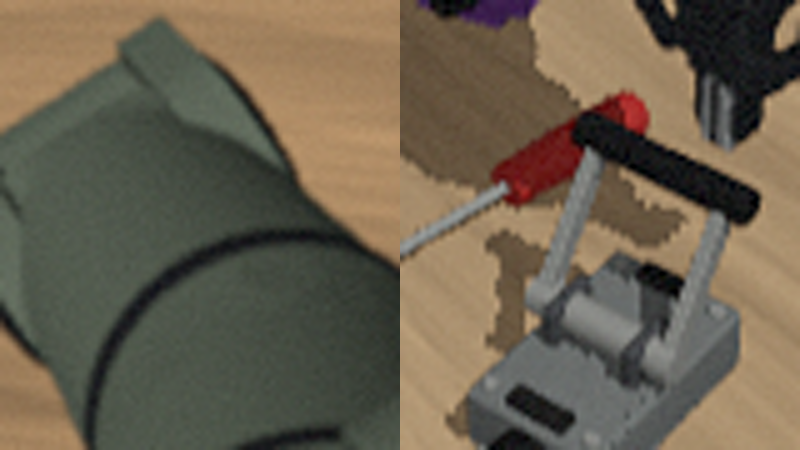

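The fingertips, at about (715,140) in the right half, stand behind the middle of the crossbar. Now I'll push.

>>> {"method": "arm_command", "body": {"commands": [{"dx": 0, "dy": 0, "dz": 1, "twist": 0}, {"dx": 0, "dy": 0, "dz": 2, "twist": 0}, {"dx": 0, "dy": 0, "dz": 3, "twist": 0}, {"dx": 0, "dy": 0, "dz": 4, "twist": 0}, {"dx": 0, "dy": 0, "dz": 5, "twist": 0}, {"dx": 0, "dy": 0, "dz": 6, "twist": 0}, {"dx": 0, "dy": 0, "dz": 7, "twist": 0}, {"dx": 0, "dy": 0, "dz": 8, "twist": 0}, {"dx": 0, "dy": 0, "dz": 9, "twist": 0}, {"dx": 0, "dy": 0, "dz": 9.6, "twist": 0}, {"dx": 0, "dy": 0, "dz": 9.6, "twist": 0}, {"dx": 0, "dy": 0, "dz": 9.6, "twist": 0}]}}

```text
clock: 7.0
position: [0.5912, 0.264, 0.0997]
tool_rot: [2.022, 1.57, 2.24]
force: [-0.0, 0.7, -0.7]
grip_width: -0.0004
```

```bash
python3 - <<'E'
from look import *
look('saw','a5')
E
```

```text
t 7.0 pos [0.5912 0.264  0.0997] F [-0.02  0.69 -0.71] grip -0.0004
[[-0.001 -0.216  0.976]
 [ 0.001  0.976  0.216]
 [-1.     0.001 -0.   ]]
```

View pics/a5.png

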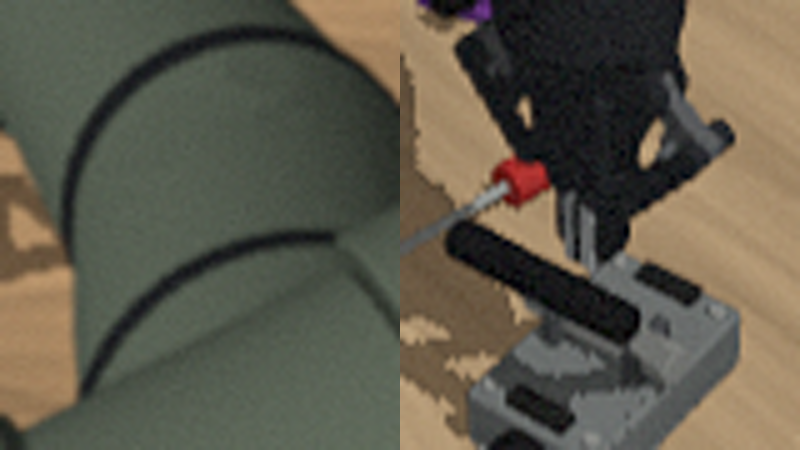

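The crossbar now lies forward over the gland end, from about (450,240) to (635,325) in the right half. I'll lift and check all three levers.

>>> {"method": "arm_command", "body": {"commands": [{"dx": -3, "dy": 0, "dz": -0.5, "twist": 0}, {"dx": -6, "dy": 0, "dz": -1, "twist": 0}, {"dx": -9, "dy": 0, "dz": -2, "twist": 0}, {"dx": -12, "dy": 0, "dz": -4, "twist": 0}, {"dx": -14, "dy": 2, "dz": -7, "twist": 0}, {"dx": -14, "dy": 5, "dz": -9, "twist": 0}, {"dx": -14, "dy": 8, "dz": -11, "twist": 0}, {"dx": -14, "dy": 11, "dz": -13, "twist": 0}, {"dx": -14, "dy": 14, "dz": -15, "twist": 0}, {"dx": -14, "dy": 17, "dz": -17, "twist": 0}, {"dx": -14, "dy": 17, "dz": -17, "twist": 0}, {"dx": -14, "dy": 17, "dz": -17, "twist": 0}]}}

```text
clock: 8.1
position: [0.3863, 0.3941, 0.2399]
tool_rot: [2.411, 1.569, 2.633]
force: [0.9, -0.5, -1.0]
grip_width: 0.0001
```

```bash
python3 - <<'E'
from look import *
E['lamp']=(.61,.0107,-.2254)
box=np.array([[.055,.035,.034],[.055,-.035,.034],[-.055,-.035,.034],[-.055,.035,.034]])
fr={v:imaging.grab_frame(v) for v in('top','scene')}
rows=[]
for v in fr:
    r=[]
    for n,L in(('ext',[(.03,.022),(.084,.022),(.084,-.022),(.03,-.022)]),('saw',[(0,.0),(.075,.045),(.075,-.045)]),('lamp',[(0,0),(.067,0)])):
        q=E[n];a=proj(v,world(q[:2],q[2],[0,0,.05]))[0].astype(int)-[33,36];k=4
        im=cv2.resize(fr[v][a[1]:a[1]+72,a[0]:a[0]+66,::-1],None,fx=k,fy=k,interpolation=2)
        p=((proj(v,world(q[:2],q[2],[lev(1.2,d,y) for d,y in L]))-a+.5)*k).astype(int).reshape(-1,1,2)
        cv2.polylines(im,[p],True,(0,0,255),1);r.append(im)
    rows.append(np.hstack(r))
cv2.imwrite('pics/a6.png',np.vstack(rows))
cv2.imwrite('pics/a7.png',fr['scene'][:,:,::-1])
E
```

```text
t 8.1 pos [0.3863 0.3941 0.2399] F [ 0.91 -0.53 -1.03] grip 0.0001
[[-0.002 -0.221  0.975]
 [ 0.001  0.975  0.221]
 [-1.     0.001 -0.001]]
```

View pics/a6.png

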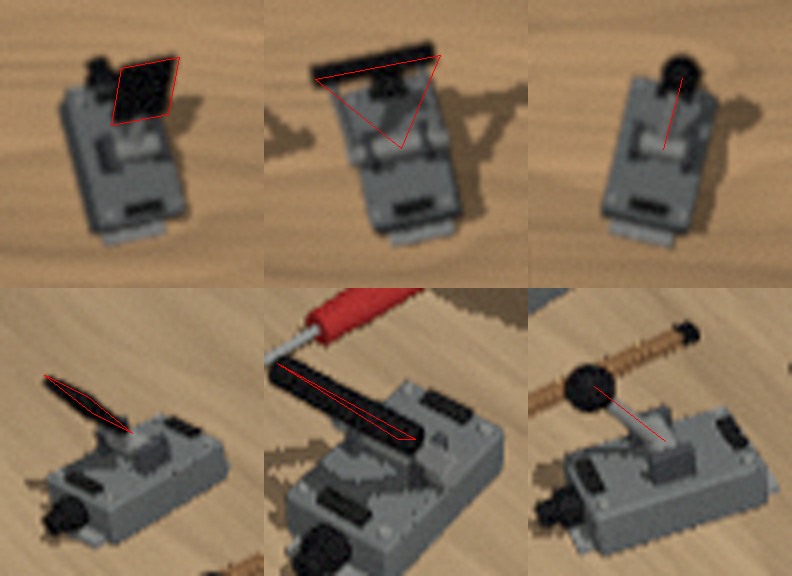

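View pics/a7.png

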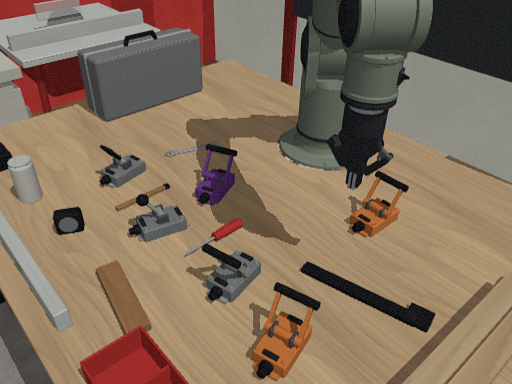

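All three levers match the red outline drawn for 1.2 rad, to within 1–2 image pixels. The gripper hovers clear at z 0.24 m, and the decoys and lamp haven't moved. I'm handing the job in.

```bash
python3 - <<'E'
from workcell import sensors, order
s=sensors.observe();print(abs(s['qd']).max(),s['force'])
print(order.job_done())
E
```

```text
0.018647614134122272 [ 0.65754142 -0.36287102 -0.12174412]
the job is handed in; nothing more can be done
None
```

I switched on the dust extractor first, then the saw, each with one push of the shut fingertips away from the robot. The lamp lever was not touched, and I handed the job in at about 8 s of the 42 s allowed; no verdict is reported.

- **Levers:** in both camera views, all three match the modelled 1.2 rad (ON) position to within 1–2 pixels. The extractor was seen resting ON before the saw was pushed.
- **Arm:** before hand-in it was still (joint speeds below 0.02 rad/s). It was clear at TCP height 0.24 m, with the force reading under about 1 N. The orange and purple look-alikes looked undisturbed.
- **Problems:** one move call was refused because its rows lacked some of the four keys, and I re-sent it. The arm also stopped 2–4 mm low after its descents, which did no harm. No check failed or disagreed.

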